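# Fit the blade guard on the slicer's twin pins

## Task

Put the red blade guard on the vegetable slicer: lift it by its black handle, bring both of its holes over the slicer's two upright steel pins, and keep hold of it while you lower it, level, until it lies flush on the deck; then let go. The pins may stand a little to either side of their middle setting, so feel for them gently and never force the guard down; leave the other things on the worktop where they are.

Things in the scene. Friction and masses are not known exactly. Their poses are not given: they have to be found in the camera images.
- guard_grip (a point): Centre of the bar of the guard's black arched handle. The bar is 72 mm long (along the guard's x), 14 mm thick (across y), 22 mm high and open beneath between two 14 mm posts. This point is over the middle of the plate, 44 mm above its underside and 36 mm above its top face.
- guard: The blade guard, loose, about 0.2 kg: a red plastic plate 190 (its x) x 90 (its y) x 8 mm, lying flat; same when turned half round. Two round 13 mm holes go right through on its long axis, 65 mm either side of the middle (130 mm apart), with 0.5 mm chamfers. Origin: centre of the underside, z up.
- deck_mid (a point): Middle of the slicer deck's top face, 35 mm above the worktop; x along the deck, z up. Two 10 mm upright steel pins with 0.8 mm chamfers stand 25 mm above the deck on its long axis, 130 mm apart, on one stiff bridge. By the slice setting the pair's midpoint is up to 10 mm to either side of this point along x (0 in y); this reading does not show it.
- slicer: The vegetable slicer, fixed to the worktop: low, white and grey, deck 230 (its x) x 110 (its y) mm with aluminium top and flush slanting blade. The pin bridge stays where it is set. The deck rests on rubber buffers: it sinks 1 mm for every 4 N, at most 5 mm. Origin on the worktop under the deck's middle, axes as deck_mid.
- white_bowl: Bystander, to be left alone: white bowl, 126 mm across, 62 mm high; origin at the centre of its underside.
- red_box: Bystander, to be left alone: small red carton, 47x72x48 mm; origin at the centre of its underside.
- egg_timer: Bystander, to be left alone: round white wind-up kitchen timer, 67 mm across, 57 mm high; origin at the centre of its underside.

How it is judged:
By the outcome, as a careful person would: the job done as asked, in the order asked, and still so for the second after the job is handed in, with the robot touching nothing.
It also fails if it takes over 51 s, if anything falls off the work surface, if the arm or the gripper's body presses on something with over 40 N, if the wrist force passes 120 N, or if a joint passes its speed limit or range.

## Robot

A 7-joint arm with a two-finger parallel gripper is mounted at the origin on a cart in front of the work surface, level with it; the furniture and walls round the work are solid. World frame = base frame: x ahead of the robot, y to its left, z up, the work surface at z = 0. Lengths are in m, angles in rad, forces in N, time in s.
With the tool pointing down it reaches from about 0.4 to 0.9 m from the base axis. Payload 5.5 kg.
Tool frame: the origin (TCP) lies midway between the tips of the shut fingers; the grasp point (between the pads) lies arm.hold_point_z behind it (arm.hold_point_z is the distance from the TCP to the grasp point, in m); z points along the fingers, y is the line along which they close (so a half turn about z gives the same grasp; the last joint's range is limited). The gripper opens to 92 mm and grips with 3 to 60 N. Pads are 19 mm wide; open, the fingers measure 130 mm over their backs; the gripper's body (75 mm by 190 mm) begins 47 mm behind the grasp point.
Start: joints at [1.553, 0.501, -0.427, 1.55, 0.221, 1.138, -0.21], TCP at [0.18, -0.625, 0.227] pointing down, gripper open.
Joint ranges: [-2.88, 2.88], [-0.31, 2.03], [-1.54, 1.56], [0.2, 2.42], [-1.41, 4.55], [0.19, 2.02], [-2.57, 2.57]. Speed limits (rad/s): [2.57, 2.57, 3.14, 3.14, 3.14, 3.14, 3.14].

## Interface

Orientations are given as a unit quaternion [x, y, z, w].
In Python, from plant import arm gives the robot as it stands.
- The arm moves only by the tool servo_tool, never from a script. Its argument "moves" is a list that holds one entry, the list of rows, each a list of 7 numbers: the turn, a rotation vector about the tool's x, y, z in units of 6 degrees (1.0 is 6 degrees), then the shift along the tool's x, y, z in units of 25 mm (1.0 is 25 mm), then the opening, from 0 (shut) to 1 (fully open). A call has 1 to 12 rows; each row shifts and turns the commanded pose from where the row before left it, along the tool's axes as they then stand; what a row does not reach is not made up. A row lasts 1/12 s, in which the tool goes at most 41.7 mm and 7.16 degrees, less where a joint would pass 70% of its speed; a pose out of reach is approached as far as the arm can. A call is refused whole if a number of a shift passes 1 or a number of a turn 1, either way. A call with a gripper value outside its range is refused whole. The fingers move at their own pace and stop on an object; "squeeze" is the grip in N (left out, the last holds). Time passes only in rows, so rows that do not move let the fingers close. It gives the time, the measured TCP pose, the force, the opening and the grip force at its end, in the units of the state.
- arm.get_state(): the state, without advancing time (a new reading comes with each control period).
- arm.capture(name): name is "side" or "top"; returns the picture (400x640x3 uint8, blue, green, red); there is no depth.
- arm.camera_info(name): a dict with "K" (3x3 intrinsics, pixels), "R" (3x3) and "t" (3): a world point X has camera coordinates R X + t. Camera axes: x right, y down, z forward; pixel columns grow to the right and rows downward; lengths in m; the calibration is good to about 2 mm. A picture is of the moment at which its call begins. camera_info takes no time and is no camera call.
- arm.close_job(): hands the job in; it is judged then, once.
Trained networks look in the newest picture that a camera, given by its name, has taken for a name from the list of things; names that differ only in an ending like _2 or _b are one class to them, and where a whole thing is asked for, a point or a joint stands for the part that bears it (a point fixed in the world has none). Each returns a list of dicts, best first, with "confidence" (0 to 1); they miss things now and then, are a little off and sometimes report something else, mostly with a low value. They report only what shows in the picture. A call takes as long as a camera call.
- arm.recognise(camera, thing): "point" ([column, row] in pixels, amid what is visible of it).
- arm.regions_of(camera, thing): "mask" (400x640 bool, what is visible of it) and "point" ([column, row] in pixels, amid what is visible of it).
- arm.tip_of(camera, thing): "point" ([column, row] in pixels: a listed point, or the origin of a listed thing).
The state is a dict: "time": time; "joint_pos": joint angles; "dq": joint speeds; "joint_efforts": joint torques, N m; "tool_pos": TCP position; "tcp_rot": TCP orientation; "force": force on the tool from outside, world axes, zero at the start; "ft_torque": the same for the moment, N m; "width": finger opening in m; "gripper_force": force on a finger pad.
Only numpy, scipy, OpenCV 4.12 (cv2) and the standard library are available. Lean on these libraries where they do the work, as an engineer would, in place of code of your own. Each camera call takes 0.05 s, during which the arm holds its last target. There are 200 camera calls.

## Working session

There is one attempt and no reset: what is moved stays moved. The work goes in short steps, Python scripts to look and compute and a tool call to move; the robot and the scene stay as the last step left them, time stands still between calls to the robot, and variables do not carry over. Pictures are saved under pics/ and viewed, at most 10 in all, crops included, and the job is handed in when it is done.

Besides the shell and the picture viewer there is one more tool, called after "Call:" by a JSON object that holds its "method" and its "body", one argument or row to a line. servo_tool: Moves the arm, as the interface text tells. Its arguments: {"type":"object","properties":{"moves":{"type":"array"},"squeeze":{"type":"number"}},"required":["moves"]}

```bash
mkdir -p pics; ls; cat > h.py <<'E'
import numpy as np, cv2
from plant import arm
def cam(n):
    c=arm.camera_info(n); return np.array(c["K"]),np.array(c["R"]),np.array(c["t"])
def tri(pts):
    # pts: {cam:(u,v)} -> world point, DLT via cv2
    (a,pa),(b,pb)=pts.items()
    P=[]
    for n in (a,b):
        K,R,t=cam(n); P.append(K@np.c_[R,t])
    X=cv2.triangulatePoints(P[0],P[1],np.array(pa,float).reshape(2,1),np.array(pb,float).reshape(2,1)).ravel()
    return X[:3]/X[3]
def onz(n,p,z):
    K,R,t=cam(n); d=R.T@np.linalg.inv(K)@np.array([p[0],p[1],1.]); o=-R.T@t
    return o+d*(z-o[2])/d[2]
def proj(n,X):
    K,R,t=cam(n); q=K@(R@np.array(X)+t); return q[:2]/q[2]
E
python3 - <<'E'
from h import *
for n in ("side","top"):
    im=arm.capture(n); cv2.imwrite(f"pics/{n}0.png",im)
P={}
for th in ("guard_grip","deck_mid","guard","slicer","white_bowl","red_box","egg_timer"):
    for n in ("side","top"):
        r=arm.tip_of(n,th); P[th,n]=r
        print(th,n,[(np.round(x["point"],1).tolist(),round(x["confidence"],2)) for x in r[:3]])
    try: print("  ",np.round(tri({n:P[th,n][0]["point"] for n in("side","top")}),4))
    except Exception as e: print(e)
print(arm.hold_point_z, arm.get_state())
E
```

```text
pics
guard_grip side [([276.3, 178.0], 0.72)]
guard_grip top [([280.1, 250.8], 0.93)]
   [0.4523 0.3482 0.0521]
deck_mid side [([299.4, 277.0], 0.73)]
deck_mid top [([411.8, 240.8], 0.83)]
   [0.4649 0.0596 0.032 ]
guard side []
guard top [([282.4, 250.5], 0.56)]
list index out of range
slicer side [([300.7, 290.1], 0.87), ([326.0, 175.5], 0.58)]
slicer top [([405.3, 245.0], 0.94)]
   [ 0.4633  0.0669 -0.0019]
white_bowl side [([376.0, 195.5], 0.7)]
white_bowl top [([293.9, 159.0], 0.63)]
   [0.6619 0.3243 0.0072]
red_box side [([396.6, 225.7], 0.88)]
red_box top [([340.3, 154.5], 0.98), ([281.8, 248.9], 0.62)]
   [0.6728 0.2149 0.0035]
egg_timer side [([327.1, 172.6], 0.78), ([300.8, 287.2], 0.57)]
egg_timer top [([247.8, 198.3], 0.62)]
   [0.5738 0.4305 0.0113]
0.0188 {'time': 0.8, 'joint_pos': array([ 1.55318376,  0.50085474, -0.42697858,  1.55038342,  0.22078768,
        1.1383102 , -0.21030439]), 'dq': array([-0.00022981,  0.0014565 ,  0.00076691, -0.00218621, -0.001212  ,
        0.00210395,  0.00059631]), 'joint_efforts': array([-1.40240727e-04, -5.66377258e+01, -5.80966830e+00, -2.79492188e+01,
       -6.65465486e-02,  2.05274939e-02,  5.11613041e-05]), 'tool_pos': array([ 0.18016593, -0.62454232,  0.22676208]), 'tcp_rot': array([9.90159402e-01, 1.39944121e-01, 1.65372323e-05, 2.84890349e-05]), 'force': array([0.08204752, 0.77869774, 0.38089301]), 'ft_torque': array([-0.03071828, -0.0175956 ,  0.01192261]), 'gripper_force': 0.0, 'width': 0.09173546518998577}
```

View pics/side0.png

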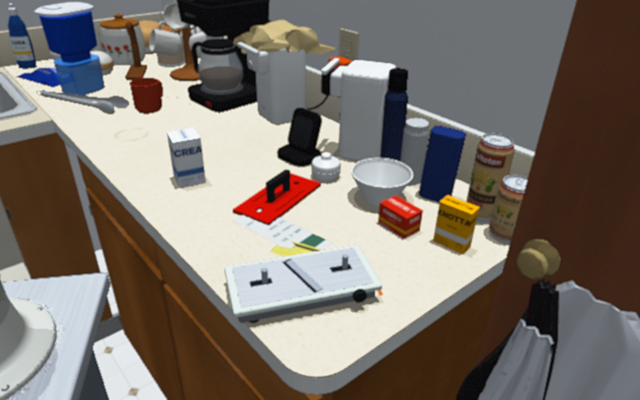

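View pics/top0.png

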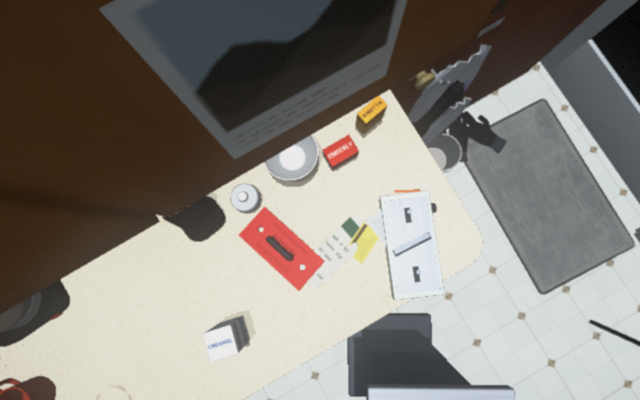

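The side view shows the red guard at about (278,198) with its handle at (278,182), and the slicer at (303,280) with pins near (265,275) and (345,262). In the top view the guard is at (281,248) with holes near (262,229) and (304,267), and the slicer pins are near (408,213) and (416,273). I'll measure the headings and pins more closely.

```bash
python3 - <<'E'
from h import *
t=cv2.imread("pics/top0.png"); s=cv2.imread("pics/side0.png")
a=cv2.resize(t[185:305,375:455],None,fx=5,fy=5,interpolation=cv2.INTER_CUBIC)
b=cv2.resize(s[240:330,220:390],None,fx=4.6,fy=4.6,interpolation=cv2.INTER_CUBIC)
cv2.imwrite("pics/ct.png",a); cv2.imwrite("pics/cs.png",b)
hsv=cv2.cvtColor(t,cv2.COLOR_BGR2HSV)
m=((hsv[...,0]<8)|(hsv[...,0]>172))&(hsv[...,1]>150)&(hsv[...,2]>90)
m[:200]=0;m[300:]=0;m[:,:230]=0;m[:,330:]=0
m=m.astype(np.uint8)
ys,xs=np.nonzero(m)
W=np.array([onz("top",(x,y),.008)[:2] for x,y in zip(xs,ys)])
r=cv2.minAreaRect((W*1000).astype(np.float32)); print("guard rect mm",r)
K,R,tt=cam("top"); print("topcam",-R.T@tt); K,R,tt=cam("side"); print("sidecam",-R.T@tt)
# dark handle, pixels
d=(hsv[...,2]<70); d[:225]=0;d[272:]=0;d[:,:255]=0;d[:,305:]=0
n,l,st,c=cv2.connectedComponentsWithStats(d.astype(np.uint8)); print(st,c)
for n in("side","top"):
  for th in("guard_grip",):
    g=arm.regions_of(n,th)
    for x in g[:2]:
      mm=x["mask"]; yy,xx=np.nonzero(mm); print(n,th,x["confidence"],mm.sum(),xx.min(),xx.max(),yy.min(),yy.max(),xx.mean(),yy.mean())
# deck white mask from top
g=arm.regions_of("top","slicer")[0]["mask"]
ys,xs=np.nonzero(g); W=np.array([onz("top",(x,y),.035)[:2] for x,y in zip(xs,ys)])
print("slicer rect",cv2.minAreaRect((W*1000).astype(np.float32)))
for n in("side","top"):
  r=arm.tip_of(n,"deck_mid")+arm.tip_of(n,"guard_grip"); print(n,[x["point"] for x in r])
E
```

```text
guard rect mm ((456.44366455078125, 352.64617919921875), (184.42637634277344, 84.73979187011719), 47.868350982666016)
topcam [0.4614264  0.22959463 0.89101945]
sidecam [ 0.38021963 -0.53551387  0.54351345]
[[     0      0    640    400 256000]] [[319.5 199.5]]
top guard_grip 0.87 3254 238 323 207 289 281.0559311616472 248.03749231714812Traceback (most recent call last):
  File "<stdin>", line 23, in <module>
IndexError: list index out of range
```

View pics/ct.png

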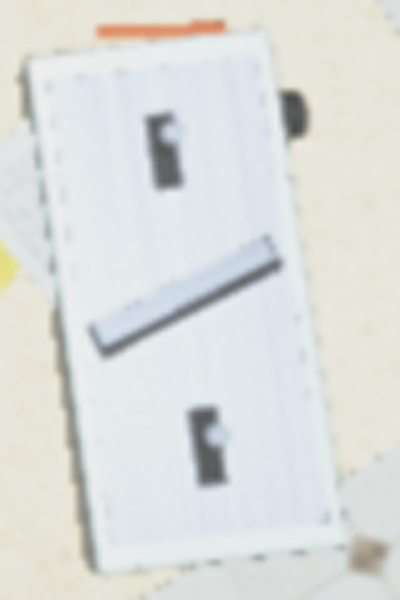

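View pics/cs.png

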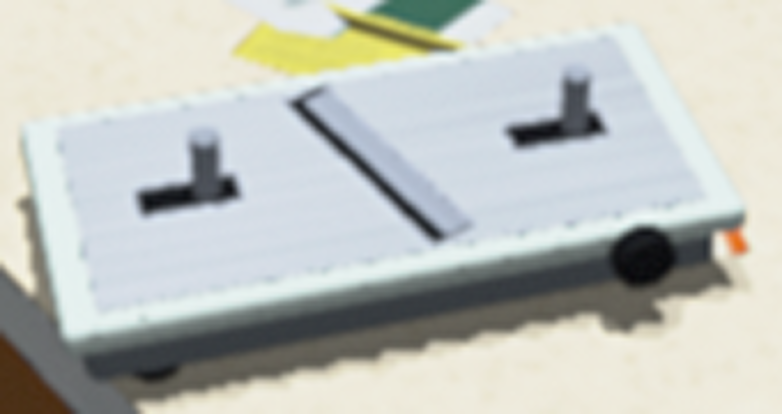

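The top crop shows the pin tops at about (408.8,210.8) and (418.0,271.6). In the side crop they are at about (344.8,255.3) and (264.0,269.2). Both pins sit toward the far end of their slots.

```bash
python3 - <<'E'
from h import *
far=tri({"top":(408.8,210.8),"side":(344.8,255.3)}); near=tri({"top":(418.0,271.6),"side":(264.0,269.2)})
print("pins",far,near,np.linalg.norm(far-near),(far+near)/2,np.degrees(np.arctan2(*(far-near)[1::-1])))
F=lambda x,y:onz("top",((x+.5)/5-.5+375,(y+.5)/5-.5+185),.035)
for z,n in(((165,151),"slotfar"),((208,447),"slotnear")): print(n,F(*z))
c=[F(28,58),F(268,36),F(344,545),F(100,570)]; print("deck corners",np.round(c,4),np.mean(c,0))
for u,v in((165,151),(208,447)): pass
print("pin top z=.06 from top cam",onz("top",(408.8,210.8),.06),onz("top",(418,271.6),.06))
S=lambda x,y:onz("side",((x+.5)/4.6-.5+220,(y+.5)/4.6-.5+240),.035)
c=[S(22,128),S(628,28),S(742,218),S(75,345)]; print("side corners",np.round(c,4),np.mean(c,0))
print("side slots",S(556,133),S(189,195))
print("side pin z.06",onz("side",(344.8,255.3),.06),onz("side",(264,269.2),.06))
a,b=onz("top",(261.5,229.5),.008),onz("top",(303.5,267),.008)
print("holes",a,b,np.linalg.norm(a-b),(a+b)/2,np.degrees(np.arctan2(*(a-b)[1::-1])))
t=cv2.imread("pics/top0.png"); s=cv2.imread("pics/side0.png")
A=cv2.resize(t[200:295,232:330],None,fx=6,fy=6,interpolation=cv2.INTER_CUBIC)
B=cv2.resize(s[165:230,225:330],None,fx=6,fy=6,interpolation=cv2.INTER_CUBIC)
cv2.imwrite("pics/g.png",A);cv2.imwrite("pics/gs.png",B)
E
```

```text
pins [0.53509642 0.06886858 0.05966012] [0.40602094 0.05310899 0.05998414] 0.13003441307683158 [0.47055868 0.06098878 0.05982213] 6.961124035933797
slotfar [0.52849824 0.06697095 0.035     ]
slotnear [0.39882628 0.05189559 0.035     ]
deck corners [[ 0.5706  0.1267  0.035 ]
 [ 0.5797  0.02    0.035 ]
 [ 0.357  -0.0052  0.035 ]
 [ 0.3461  0.1     0.035 ]] [0.46334734 0.06035026 0.035     ]
pin top z=.06 from top cam [0.53518189 0.06891373 0.06      ] [0.40567324 0.05315259 0.06      ]
side corners [[ 0.3454  0.0972  0.035 ]
 [ 0.5678  0.1228  0.035 ]
 [ 0.5809  0.0147  0.035 ]
 [ 0.3604 -0.0111  0.035 ]] [0.46363614 0.05591978 0.035     ]
side slots [0.52870574 0.06711561 0.035     ] [0.40017186 0.05351977 0.035     ]
side pin z.06 [0.53491668 0.06844419 0.06      ] [0.40623049 0.05305449 0.06      ]
holes [0.49838317 0.39836667 0.008     ] [0.41254318 0.30070735 0.008     ] 0.13002248528793817 [0.45546318 0.34953701 0.008     ] 48.685372084084804
```

View pics/g.png

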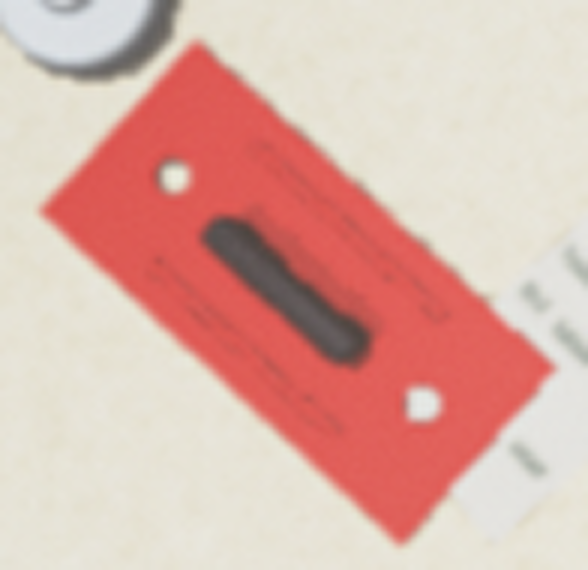

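View pics/gs.png

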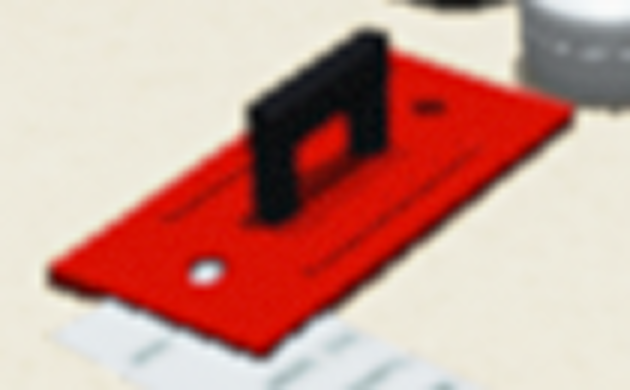

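The crops put the guard's holes at about (260.8,229.1) and (302.1,266.9) in the top view, and the bar centre at about (279.5,248) top and (277.5,179) side. The pins triangulate to z=0.060 and 130.0 mm apart, which matches the text.

```bash
python3 - <<'E'
from h import *
T=lambda x,y:((x+.5)/6-.5+232,(y+.5)/6-.5+200)
S=lambda x,y:((x+.5)/6-.5+225,(y+.5)/6-.5+165)
a,b=onz("top",T(175,177),.006),onz("top",T(423,404),.006)
print("holes",a,b,np.linalg.norm(a-b),(a+b)/2,np.degrees(np.arctan2(*(a-b)[1::-1])))
c=[onz("top",T(*p),.008) for p in((197,40),(555,370),(403,546),(42,211))]
print("corners",np.round(c,4),np.mean(c,0))
for i,j in((1,0),(2,3)): print(np.degrees(np.arctan2(*(c[j]-c[i])[1::-1])))
c=[onz("side",S(*p),.008) for p in((50,268),(262,350),(573,112),(388,50))]
print("side corners",np.round(c,4),np.mean(c,0)); 
for i,j in((0,3),(1,2)): print(np.degrees(np.arctan2(*(c[j]-c[i])[1::-1])))
print("grip tri",tri({"top":T(287,291),"side":S(318,86)}),tri({"top":(280.1,250.8),"side":(276.3,178)}))
E
```

```text
holes [0.49944005 0.40051502 0.006     ] [0.41262226 0.30411647 0.006     ] 0.12973052003133784 [0.45603116 0.35231574 0.006     ] 47.99338627703975
corners [[0.5525 0.3923 0.008 ]
 [0.4255 0.2537 0.008 ]
 [0.3597 0.3114 0.008 ]
 [0.4865 0.4517 0.008 ]] [0.45602675 0.35225506 0.008     ]
47.5054221528753
47.89788634432275
side corners [[0.3623 0.3116 0.008 ]
 [0.4277 0.2531 0.008 ]
 [0.5526 0.3906 0.008 ]
 [0.4916 0.4469 0.008 ]] [0.45854062 0.3505522  0.008     ]
46.29085239320582
47.76279840997109
grip tri [0.45624175 0.35045797 0.04844189] [0.4523109  0.34820533 0.05212579]
```

Call:
{"method": "servo_tool", "body": {
  "moves": [
    [[0, 0, 0, 0.94, -0.71, 0, 1], [0, 0, 0, 0.94, -0.71, 0, 1], [0, 0, 0, 0.94, -0.71, 0, 1], [0, 0, 0, 0.94, -0.71, 0, 1], [0, 0, 0, 0.94, -0.71, 0, 1], [0, 0, 0, 0.94, -0.71, 0, 1], [0, 0, 0, 0.94, -0.71, 0, 1], [0, 0, 0, 0.94, -0.71, 0, 1], [0, 0, 0, 0.94, -0.71, 0, 1], [0, 0, 0, 0.94, -0.71, 0, 1], [0, 0, 0, 0.94, -0.71, 0, 1], [0, 0, 0, 0.94, -0.71, 0, 1]]
  ]
}}

```text
time: 1.95
tool_pos: [0.3928, -0.3406, 0.227]
tcp_rot: [0.99, 0.14, 0.0, 0.0]
force: [0.9, 0.7, 0.4]
width: 0.0917
gripper_force: 0.0
```

Call:
{"method": "servo_tool", "body": {
  "moves": [
    [[0, 0, 0, 0.94, -0.71, 0, 1], [0, 0, 0, 0.94, -0.71, 0, 1], [0, 0, 0, 0.94, -0.71, 0, 1], [0, 0, 0, 0.94, -0.71, 0, 1], [0, 0, 0, 0.94, -0.71, 0, 1], [0, 0, 0, 0.94, -0.71, 0, 1], [0, 0, 0, 0.2, -0.98, 0, 1], [0, 0, 0, 0.2, -0.98, 0, 1], [0, 0, 0, 0.2, -0.98, 0, 1], [0, 0, 0, 0.2, -0.98, 0, 1], [0, 0, 0, 0.2, -0.98, 0, 1], [0, 0, 0, 0.2, -0.98, 0, 1]]
  ]
}}

```text
time: 2.95
tool_pos: [0.486, -0.0496, 0.227]
tcp_rot: [0.99, 0.14, 0.0, 0.0]
force: [0.3, -0.2, -0.2]
width: 0.0919
gripper_force: 0.0
```

Call:
{"method": "servo_tool", "body": {
  "moves": [
    [[0, 0, 0, 0.2, -0.98, 0, 1], [0, 0, 0, 0.2, -0.98, 0, 1], [0, 0, 0, 0.2, -0.98, 0, 1], [0, 0, 0, 0.2, -0.98, 0, 1], [0, 0, 0, 0.2, -0.98, 0, 1], [0, 0, 0, 0.2, -0.98, 0, 1], [0, 0, 0, 0.2, -0.98, 0, 1], [0, 0, 0, 0.2, -0.98, 0, 1], [0, 0, 0, 0.2, -0.98, 0, 1], [0, 0, 0, 0.2, -0.98, 0, 1], [0, 0, 0, 0.2, -0.98, 0, 1], [0, 0, 0, 0.2, -0.98, 0, 1]]
  ]
}}

```text
time: 3.95
tool_pos: [0.4622, 0.2495, 0.2269]
tcp_rot: [0.99, 0.14, 0.0, 0.0]
force: [0.2, 0.0, 0.2]
width: 0.0919
gripper_force: 0.0
```

Call:
{"method": "servo_tool", "body": {
  "moves": [
    [[0, 0, 0, 0.2, -0.98, 0, 1], [0, 0, 0, 0.2, -0.98, 0, 1], [0, 0, 0, 0.2, -0.98, 0, 1], [0, 0, 0, 0.2, -0.98, 0, 1], [0, 0, -0.88, 0, 0, 0.6, 1], [0, 0, -0.88, 0, 0, 0.6, 1], [0, 0, -0.88, 0, 0, 0.6, 1], [0, 0, -0.88, 0, 0, 0.6, 1], [0, 0, -0.88, 0, 0, 0.6, 1], [0, 0, -0.88, 0, 0, 0.6, 1], [0, 0, 0, 0, 0, 0, 1], [0, 0, 0, 0, 0, 0, 1]]
  ]
}}

```text
time: 4.95
tool_pos: [0.454, 0.3477, 0.1362]
tcp_rot: [0.915, 0.404, -0.001, -0.0]
force: [0.3, 1.0, 0.6]
width: 0.0917
gripper_force: 0.0
```

Call:
{"method": "servo_tool", "body": {
  "moves": [
    [[0, 0, 0, 0.18, -0.04, 0.5, 1], [0, 0, 0, 0, 0, 0.8, 1], [0, 0, 0, 0, 0, 0.8, 1], [0, 0, 0, 0, 0, 0.8, 1], [0, 0, 0, 0, 0, 0.8, 1], [0, 0, 0, 0, 0, 0.5, 1], [0, 0, 0, 0, 0, 0.2, 1], [0, 0, 0, 0, 0, 0, 1], [0, 0, 0, 0, 0, 0, 1]]
  ]
}}

```text
time: 5.7
tool_pos: [0.457, 0.3528, 0.0274]
tcp_rot: [0.914, 0.405, 0.001, -0.0]
force: [0.1, 0.1, 1.0]
width: 0.0922
gripper_force: 0.0
```

Call:
{"method": "servo_tool", "body": {
  "moves": [
    [[0, 0, 0, 0, 0, 0, 0], [0, 0, 0, 0, 0, 0, 0], [0, 0, 0, 0, 0, 0, 0], [0, 0, 0, 0, 0, 0, 0], [0, 0, 0, 0, 0, 0, 0], [0, 0, 0, 0, 0, 0, 0], [0, 0, 0, 0, 0, 0, 0], [0, 0, 0, 0, 0, 0, 0], [0, 0, 0, 0, 0, 0, 0], [0, 0, 0, 0, 0, 0, 0]]
  ],
  "squeeze": 30
}}

```text
time: 6.53
tool_pos: [0.4566, 0.3521, 0.0267]
tcp_rot: [0.914, 0.405, -0.0, 0.0]
force: [-0.4, 0.2, 0.5]
width: 0.0299
gripper_force: 0.0
```

Call:
{"method": "servo_tool", "body": {
  "moves": [
    [[0, 0, 0, 0, 0, 0, 0], [0, 0, 0, 0, 0, 0, 0], [0, 0, 0, 0, 0, 0, 0], [0, 0, 0, 0, 0, 0, 0], [0, 0, 0, 0, 0, 0, 0], [0, 0, 0, 0, 0, 0, 0]]
  ]
}}

```text
time: 7.03
tool_pos: [0.4566, 0.3521, 0.0267]
tcp_rot: [0.914, 0.405, -0.0, -0.0]
force: [0.3, 0.8, -1.0]
width: 0.014
gripper_force: 30.0
```

Call:
{"method": "servo_tool", "body": {
  "moves": [
    [[0, 0, 0, 0, 0, -0.3, 0], [0, 0, 0, 0, 0, -0.6, 0], [0, 0, 0, 0, 0, -0.8, 0], [0, 0, 0, 0, 0, -0.9, 0], [0, 0, 0, 0, 0, -0.9, 0], [0, 0, 0.7, 0, 0, -0.6, 0], [0, 0, 0.9, 0, 0, -0.3, 0], [0, 0, 0.9, 0, 0, 0, 0], [0, 0, 0.9, 0, 0, 0, 0], [0, 0, 0.9, 0, 0, 0, 0], [0, 0, 0.9, 0, 0, 0, 0], [0, 0, 0.9, 0, 0, 0, 0]]
  ]
}}

```text
time: 8.03
tool_pos: [0.4566, 0.3523, 0.1381]
tcp_rot: [0.995, 0.095, 0.0, -0.0]
force: [-0.5, -0.3, -2.5]
width: 0.0138
gripper_force: 30.0
```

Call:
{"method": "servo_tool", "body": {
  "moves": [
    [[0, 0, 0.69, 0, 0, 0, 0], [0, 0, 0, 0, 0, 0, 0], [0, 0, 0, 0, 0, 0, 0]]
  ]
}}

```text
time: 8.28
tool_pos: [0.4566, 0.3523, 0.1378]
tcp_rot: [0.998, 0.063, 0.001, -0.0]
force: [0.2, 0.4, -1.5]
width: 0.0138
gripper_force: 30.0
```

Call:
{"method": "servo_tool", "body": {
  "moves": [
    [[0, 0, 0, -0.07, 0.5, 0, 0], [0, 0, 0, -0.08, 0.98, 0, 0], [0, 0, 0, -0.08, 0.98, 0, 0], [0, 0, 0, -0.08, 0.98, 0, 0], [0, 0, 0, -0.08, 0.98, 0, 0], [0, 0, 0, -0.08, 0.98, 0, 0], [0, 0, 0, -0.08, 0.98, 0, 0], [0, 0, 0, -0.08, 0.98, 0, 0], [0, 0, 0, -0.08, 0.98, 0, 0], [0, 0, 0, -0.08, 0.98, 0, 0], [0, 0, 0, -0.08, 0.98, 0, 0], [0, 0, 0, -0.03, 0.98, 0, 0]]
  ]
}}

```text
time: 9.28
tool_pos: [0.4679, 0.0673, 0.1368]
tcp_rot: [0.998, 0.062, -0.0, 0.0]
force: [0.1, 0.4, -1.7]
width: 0.014
gripper_force: 30.0
```

Call:
{"method": "servo_tool", "body": {
  "moves": [
    [[0, 0, 0, 0, 0.35, 0, 0], [0, 0, 0, 0, 0, 0.6, 0], [0, 0, 0, 0, 0, 0.6, 0], [0, 0, 0, 0, 0, 0, 0], [0, 0, 0, 0, 0, 0, 0], [0, 0, 0, 0, 0, 0, 0]]
  ]
}}

```text
time: 9.78
tool_pos: [0.47, 0.0613, 0.1073]
tcp_rot: [0.998, 0.062, 0.0, -0.0]
force: [0.4, 1.0, -0.9]
width: 0.0138
gripper_force: 30.0
```

```bash
python3 - <<'E'
from h import *
s=arm.get_state(); print(s["tool_pos"],s["tcp_rot"],s["force"],s["ft_torque"])
t=arm.capture("top"); sd=arm.capture("side"); cv2.imwrite("pics/t1.png",t); cv2.imwrite("pics/s1.png",sd)
A=cv2.resize(t[185:305,360:470],None,fx=4,fy=4,interpolation=cv2.INTER_CUBIC)
B=cv2.resize(sd[200:320,215:390],None,fx=4.5,fy=4.5,interpolation=cv2.INTER_CUBIC)
cv2.imwrite("pics/t1c.png",A);cv2.imwrite("pics/s1c.png",B)
E
```

```text
[0.47004017 0.0613251  0.10733142] [ 9.98076191e-01  6.19986356e-02  2.22052819e-04 -1.89439130e-04] [ 0.37761807  1.00956146 -0.92178603] [ 0.00504054  0.01638819 -0.03276226]
```

View pics/s1c.png

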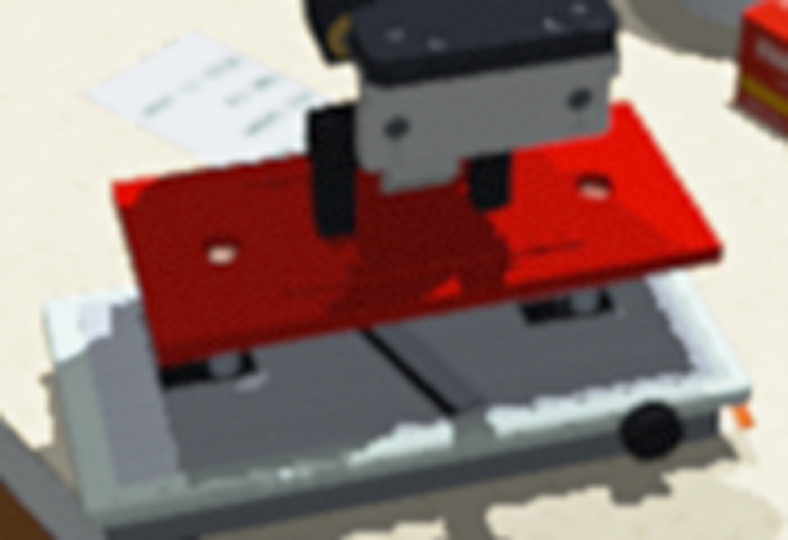

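View pics/t1c.png

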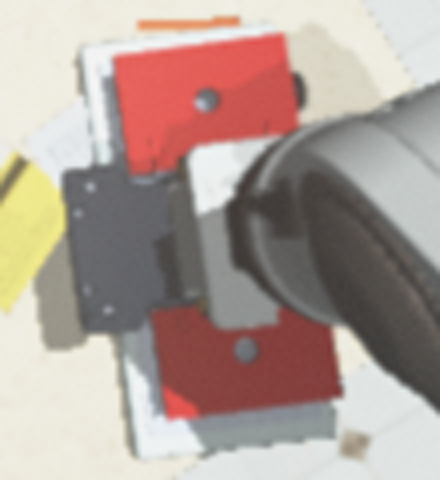

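Both holes show: about (221,251) and (595,187) in the side crop, and (207,100) and (246,350) in the top crop. I'll take their centroids and compare them with the pins.

```bash
python3 - <<'E'
from h import *
def cen(f,n,z,p,sc,o):
    im=cv2.imread(f"pics/{f}.png"); u=int(p[0]/sc+o[0]); v=int(p[1]/sc+o[1])
    w=cv2.resize(im[v-7:v+8,u-7:u+8],None,fx=8,fy=8,interpolation=cv2.INTER_CUBIC)
    h=cv2.cvtColor(w,cv2.COLOR_BGR2HSV); m=(h[...,1]<185).astype(np.uint8) if n=="side" else (h[...,1]<110).astype(np.uint8)
    k,l,st,c=cv2.connectedComponentsWithStats(m)
    i=min(range(1,k),key=lambda i:np.hypot(*(c[i]-60)))
    q=((c[i]+.5)/8-.5)+[u-7,v-7]
    return q,st[i]
Q={}
for n,f,sc,o,ps in(("side","s1",4.5,(215,200),((595,187),(221,251))),("top","t1",4,(360,185),((207,100),(246,350)))):
    for nm,p in zip("fn",ps):
        e=((np.array(p)+.5)/sc-.5)+o
        q,st=cen(f,n,0,p,sc,o); Q[nm,n]=e; print(nm,n,"eye",e,"seg",q,st[2:]/8.)
        print("   onz eye",onz(n,e,.0886),"seg",onz(n,q,.0886))
X={a:tri({n:Q[a,n] for n in("side","top")}) for a in "fn"}
print(X,np.linalg.norm(X["f"]-X["n"]),(X["f"]+X["n"])/2,np.degrees(np.arctan2(*(X["f"]-X["n"])[1::-1])))
E
```

```text
f side eye [346.83333333 241.16666667] seg [346.51854276 241.84238656] [  5.75   4.   143.25]
   onz eye [0.53646467 0.06691099 0.0886    ] seg [0.53559999 0.06526168 0.0886    ]
n side eye [263.72222222 255.38888889] seg [263.81551826 256.05366608] [  7.     4.75 212.25]
   onz eye [0.40674957 0.05013533 0.0886    ] seg [0.40676351 0.04852721 0.0886    ]
f top eye [411.375 209.625] seg [411.1275641  209.74596154] [  6.375   6.25  243.75 ]
   onz eye [0.53506975 0.06905164 0.0886    ] seg [0.53481974 0.06957028 0.0886    ]
n top eye [421.125 272.125] seg [421.01670792 272.09225057] [  7.125   7.5   328.25 ]
   onz eye [0.40653184 0.05291899 0.0886    ] seg [0.40659795 0.0531365  0.0886    ]
{'f': array([0.53625033, 0.06860129, 0.08732009]), 'n': array([0.40668683, 0.05248901, 0.08679359])} 0.1305625672861058 [0.47146858 0.06054515 0.08705684] 7.088804349796765
```

The holes and the pins agree to within 1 mm, so I'll lower it gently and check the force as I go.

Call:
{"method": "servo_tool", "body": {
  "moves": [
    [[0, 0, 0, 0, 0, 0.3, 0], [0, 0, 0, 0, 0, 0.3, 0], [0, 0, 0, 0, 0, 0.12, 0], [0, 0, 0, 0, 0, 0, 0], [0, 0, 0, 0, 0, 0, 0]]
  ]
}}

```text
time: 10.3
tool_pos: [0.4695, 0.0609, 0.0883]
tcp_rot: [0.998, 0.061, -0.001, -0.0]
force: [0.6, 0.8, -2.0]
width: 0.014
gripper_force: 30.0
```

Call:
{"method": "servo_tool", "body": {
  "moves": [
    [[0, 0, 0, 0, 0, 0.04, 0], [0, 0, 0, 0, 0, 0.04, 0], [0, 0, 0, 0, 0, 0.04, 0], [0, 0, 0, 0, 0, 0, 0], [0, 0, 0, 0, 0, 0, 0]]
  ]
}}

```text
time: 10.72
tool_pos: [0.4699, 0.0607, 0.0857]
tcp_rot: [0.998, 0.061, 0.0, 0.0]
force: [-0.4, -0.5, -3.1]
width: 0.0135
gripper_force: 30.0
```

Call:
{"method": "servo_tool", "body": {
  "moves": [
    [[0, 0, 0, 0, 0, 0.04, 0], [0, 0, 0, 0, 0, 0.04, 0], [0, 0, 0, 0, 0, 0, 0], [0, 0, 0, 0, 0, 0, 0]]
  ]
}}

```text
time: 11.05
tool_pos: [0.4698, 0.0607, 0.0837]
tcp_rot: [0.998, 0.061, -0.0, 0.0]
force: [-0.3, -0.3, -2.0]
width: 0.0137
gripper_force: 30.0
```

Call:
{"method": "servo_tool", "body": {
  "moves": [
    [[0, 0, 0, 0, 0, 0.04, 0], [0, 0, 0, 0, 0, 0.04, 0], [0, 0, 0, 0, 0, 0, 0], [0, 0, 0, 0, 0, 0, 0]]
  ]
}}

```text
time: 11.38
tool_pos: [0.4698, 0.0608, 0.0816]
tcp_rot: [0.998, 0.061, -0.0, -0.0]
force: [-1.1, -0.4, -2.1]
width: 0.0139
gripper_force: 30.0
```

Call:
{"method": "servo_tool", "body": {
  "moves": [
    [[0, 0, 0, 0, 0, 0.04, 0], [0, 0, 0, 0, 0, 0.04, 0], [0, 0, 0, 0, 0, 0.04, 0], [0, 0, 0, 0, 0, 0.04, 0], [0, 0, 0, 0, 0, 0, 0], [0, 0, 0, 0, 0, 0, 0]]
  ]
}}

```text
time: 11.88
tool_pos: [0.4698, 0.0607, 0.0777]
tcp_rot: [0.998, 0.061, -0.0, -0.0]
force: [-0.2, -0.5, -2.7]
width: 0.0138
gripper_force: 30.0
```

Call:
{"method": "servo_tool", "body": {
  "moves": [
    [[0, 0, 0, 0, 0, 0.04, 0], [0, 0, 0, 0, 0, 0.04, 0], [0, 0, 0, 0, 0, 0.04, 0], [0, 0, 0, 0, 0, 0.04, 0], [0, 0, 0, 0, 0, 0.04, 0], [0, 0, 0, 0, 0, 0.04, 0], [0, 0, 0, 0, 0, 0, 0], [0, 0, 0, 0, 0, 0, 0]]
  ]
}}

```text
time: 12.55
tool_pos: [0.4698, 0.0607, 0.0717]
tcp_rot: [0.998, 0.061, -0.0, -0.0]
force: [-0.1, -0.3, -1.8]
width: 0.0139
gripper_force: 30.0
```

Still no resistance 15 mm past the pin tops, so both holes are on the pins. Expected rest is TCP z of about 0.0617.

Call:
{"method": "servo_tool", "body": {
  "moves": [
    [[0, 0, 0, 0, 0, 0.04, 0], [0, 0, 0, 0, 0, 0.04, 0], [0, 0, 0, 0, 0, 0.04, 0], [0, 0, 0, 0, 0, 0.04, 0], [0, 0, 0, 0, 0, 0.04, 0], [0, 0, 0, 0, 0, 0.04, 0], [0, 0, 0, 0, 0, 0.04, 0], [0, 0, 0, 0, 0, 0, 0], [0, 0, 0, 0, 0, 0, 0]]
  ]
}}

```text
time: 13.3
tool_pos: [0.4698, 0.0608, 0.0647]
tcp_rot: [0.998, 0.061, -0.0, -0.0]
force: [0.2, -0.8, -2.0]
width: 0.0139
gripper_force: 30.0
```

Call:
{"method": "servo_tool", "body": {
  "moves": [
    [[0, 0, 0, 0, 0, 0.04, 0], [0, 0, 0, 0, 0, 0.04, 0], [0, 0, 0, 0, 0, 0, 0], [0, 0, 0, 0, 0, 0, 0]]
  ]
}}

```text
time: 13.63
tool_pos: [0.4698, 0.0607, 0.0627]
tcp_rot: [0.998, 0.061, -0.0, 0.0]
force: [0.0, 0.0, -1.4]
width: 0.0137
gripper_force: 30.0
```

Call:
{"method": "servo_tool", "body": {
  "moves": [
    [[0, 0, 0, 0, 0, 0.04, 0], [0, 0, 0, 0, 0, 0, 0], [0, 0, 0, 0, 0, 0, 0]]
  ]
}}

```text
time: 13.88
tool_pos: [0.4699, 0.0607, 0.0617]
tcp_rot: [0.998, 0.061, -0.0, 0.0]
force: [-0.0, -0.2, -0.8]
width: 0.0139
gripper_force: 30.0
```

Call:
{"method": "servo_tool", "body": {
  "moves": [
    [[0, 0, 0, 0, 0, 0.02, 0], [0, 0, 0, 0, 0, 0.02, 0], [0, 0, 0, 0, 0, 0, 0], [0, 0, 0, 0, 0, 0, 0]]
  ]
}}

```text
time: 14.22
tool_pos: [0.4699, 0.0608, 0.0609]
tcp_rot: [0.998, 0.061, 0.0, 0.0]
force: [-1.3, -0.7, 1.3]
width: 0.0138
gripper_force: 30.0
```

The wrist force has risen about 3 N at the expected height, which means the guard is on the deck buffers. I'll release and retreat.

Call:
{"method": "servo_tool", "body": {
  "moves": [
    [[0, 0, 0, 0, 0, 0, 0.6], [0, 0, 0, 0, 0, 0, 0.6], [0, 0, 0, 0, 0, 0, 0.6], [0, 0, 0, 0, 0, 0, 0.6], [0, 0, 0, 0, 0, 0, 0.6], [0, 0, 0, 0, 0, 0, 0.6], [0, 0, 0, 0, 0, 0, 0.6], [0, 0, 0, 0, 0, 0, 0.6]]
  ]
}}

```text
time: 14.88
tool_pos: [0.4699, 0.0607, 0.0607]
tcp_rot: [0.998, 0.061, 0.0, 0.0]
force: [0.6, -0.6, -0.6]
width: 0.0543
gripper_force: 0.0
```

Call:
{"method": "servo_tool", "body": {
  "moves": [
    [[0, 0, 0, 0, 0, -0.2, 0.6], [0, 0, 0, 0, 0, -0.4, 0.6], [0, 0, 0, 0, 0, -0.6, 0.6], [0, 0, 0, 0, 0, -0.8, 0.6], [0, 0, 0, 0, 0, -0.8, 0.6], [0, 0, 0, 0, 0, -0.8, 0.6], [0, 0, 0, 0, 0, -0.8, 0.6], [0, 0, 0, 0, 0, -0.8, 0.6], [0, 0, 0, 0, 0, -0.6, 0.6], [0, 0, 0, 0, 0, -0.2, 0.6], [0, 0, 0, 0, 0, 0, 0.6], [0, 0, 0, 0, 0, 0, 0.6]]
  ]
}}

```text
time: 15.88
tool_pos: [0.4697, 0.0605, 0.2107]
tcp_rot: [0.998, 0.061, 0.0, 0.0]
force: [0.5, 0.2, 0.1]
width: 0.0552
gripper_force: 0.0
```

```bash
python3 - <<'E'
from h import *
s=arm.get_state(); print(s["time"],s["tool_pos"],s["width"],s["force"])
sd=arm.capture("side"); cv2.imwrite("pics/s2c.png",cv2.resize(sd[150:330,215:435],None,fx=3.3,fy=3.3,interpolation=cv2.INTER_CUBIC))
E
```

```text
15.8833 [0.46970274 0.06051089 0.21071223] 0.055207986328165974 [0.48857895 0.23988226 0.06505501]
```

View pics/s2c.png

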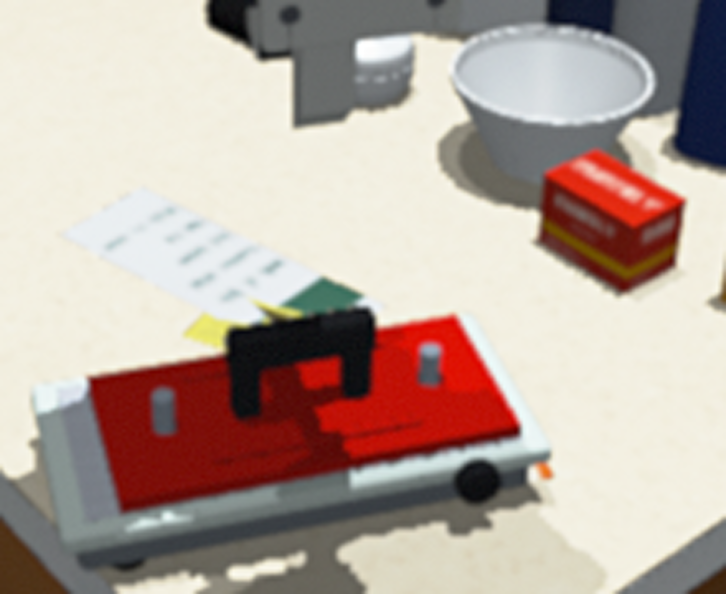

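The guard lies flush on the deck with both pins standing through its holes, at (163,410) and (430,363) in the crop. The gripper is clear and the bystanders haven't moved.

```bash
python3 -c "
from plant import arm
print(arm.close_job())"
```

```text
the job is handed in; nothing more can be done
None
```

The blade guard is seated flush on the slicer deck with both pins through its holes and released, and the job was handed in at about 16 s; the final picture showed the other things where they were.

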